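Rest a mould half on the drying slope and set its air valve half open

TASK

Lay the long mould half, face up, lengthwise and centred on the narrow sloped drying rest, lying flat on the sloped board and let go of it; until it lies there, leave the air lever as it stands. Then swing the lever of the air valve whose nozzle blows at the rest to half open, midway between across its pipe and along it, never letting it go anywhere near full open, as the blast would spoil the mould. Leave the other valve, with the plugged end, alone, and do not knock over or shove aside any of the jars, castings and tools.

Things in the scene. Friction and masses are not known exactly. Their poses are not given: they have to be found in the camera images.
- mould: Loose long mould half: plaster slab 100 x 52 x 22 mm with a green silicone face 6 mm thick on top (28 mm in all) and a grey figure up to 38 mm over the underside; 0.22 kg. Origin: centre of its underside; x along its length, y across its 52 mm width, z out of the face. Starts face up on the table in front of the plugged valve; may lie either way round on the rest.
- rest_board: Narrow sloped wooden board, 116 x 36 mm, of the fixed drying rest (foot 110 x 90 x 10 mm). Origin: centre of its top face, 63 mm above the table, where the centre of the mould's underside belongs. x runs up the slope (16 degrees, low end towards the robot), y across, z square out of the board. A lip 12 mm high crosses the low end, inner face at x = -58 mm.
- air_valve: Fixed valve block with an open flared nozzle aimed at the rest. Origin on the table under the lever's pivot; pipe along x, 85 mm high, blowing to -x; brass top at 103 mm, stem to 118 mm; nozzle mouth at x = -75 mm, 38 mm wide. Grey supply block 50 x 50 mm, 112 mm high, at x = 63 to 113 mm. Foot 70 mm wide, 12 mm thick, x = -55 to 115 mm.
- air_lever (a joint): Opening of the air lever, rad, about a vertical axis through air_valve's origin. 0 = shut: lever along air_valve's +y, square across the pipe; grows anticlockwise seen from above; 1.571 = full open: lever along -x, in line with the pipe, over the nozzle. Half open: 0.785. Friction (0.22 N m) holds it where it is left. It starts between 0 and 0.4.
- air_lever_tip (a point): Middle of the free end of the air lever, 102 mm from the pivot, 125 mm above the table. The lever is a flat bar with a black rubber sleeve 16 mm wide and 12 mm high from 36 to 102 mm from the pivot (119 to 131 mm above the table, free space under it).
- spare_valve: A second valve block of the same make and size (origin and axes alike), but its outlet is closed by a brass plug with a square end instead of a nozzle. To be left alone.
- spare_lever_tip (a point): The free end of the spare valve's lever, 102 mm from its pivot, 125 mm above the table. It must not be moved.
- glue: Bystander: white glue bottle, 42 mm across, 125 mm high, standing near the air lever. Origin: centre of its underside.
- paint_jar: Bystander: blue jar, 54 mm across, 70 mm high. Origin: centre of its underside.
- wax_jar: Bystander: amber glass jar, 50 mm across, 80 mm high, near the spare lever. Origin: centre of its underside.
- mix_cup: Bystander: white plastic cup, 72 mm across the rim, 85 mm high. Origin: centre of its underside.
- round_mould: Bystander: round plaster mould with a green face, 80 mm across, 30 mm high. Origin: centre of its underside.
- bear: Bystander: small terracotta bear casting, 52 mm across, 87 mm high. Origin: centre of its underside.
- modelling_stick: Bystander: flat wooden modelling stick 120 x 16 x 8 mm lying on the table. Origin: centre of its underside.
There are look-alikes about, which are no part of the job. What is shaped like the mould but pink is not meant.

How it is judged:
On the way, in this order (a step that is already met when the one before it is completed fails the run):
1. the mould lies released on the sloped rest while the air lever has not yet been moved (x of mould in the frame of rest_board between -0.015 and 0.015 m and y of mould in the frame of rest_board between -0.01 and 0.01 m and z of mould in the frame of rest_board between -0.005 and 0.005 m and angle between the z axis of mould and the z axis of rest_board, either way round below 0.1 rad and angle between the x axis of mould and the x axis of rest_board, either way round below 0.15 rad and angle between mould's own z axis and vertical below 0.6 rad and linear speed of mould below 0.02 m/s and contact force between mould and the fingers below 0.1 N and distance of air_lever_tip from where it was at the start of the episode below 0.012 m), for 0.2 s.
2. the air lever stands half open (value of joint air_lever between 0.685 and 0.885 rad and velocity of joint air_lever between -0.05 and 0.05 rad/s), for 0.2 s.
At the end, for the whole second after the job is handed in: The mould lies face up, let go and at rest on the sloped board: its centre within 15 mm along and 10 mm across of the board's centre, flat on it (5 mm, 0.1 rad) and lengthwise within 0.15 rad; the air lever stands still at 0.785 +- 0.10 rad; the spare lever is where it was (tip within 12 mm) (all of step 2 and x of mould in the frame of rest_board between -0.015 and 0.015 m and y of mould in the frame of rest_board between -0.01 and 0.01 m and z of mould in the frame of rest_board between -0.005 and 0.005 m and angle between the z axis of mould and the z axis of rest_board, either way round below 0.1 rad and angle between the x axis of mould and the x axis of rest_board, either way round below 0.15 rad and angle between mould's own z axis and vertical below 0.6 rad and linear speed of mould below 0.02 m/s and contact force between mould and the fingers below 0.1 N and distance of spare_lever_tip from where it was at the start of the episode below 0.012 m); the robot touches nothing.
It fails at once if the air valve goes near full open (past 1.15 rad) (value of joint air_lever above 1.15 rad).
It fails at once if the spare valve's lever is moved (distance of spare_lever_tip from where it was at the start of the episode above 0.015 m).
It fails at once if a bystander is knocked over or shoved aside (over 40 mm, the modelling stick 50 mm) (distance of any of glue, paint_jar, wax_jar, mix_cup, round_mould, bear from where it was at the start of the episode above 0.04 m or distance of modelling_stick from where it was at the start of the episode above 0.05 m or angle between any of glue, paint_jar, wax_jar, mix_cup, round_mould, bear's own z axis and vertical above 0.6 rad).
It also fails if it takes over 51 s, if anything falls off the work surface, if the arm or the gripper's body presses on something with over 40 N, if the wrist force passes 120 N, or if a joint passes its speed limit or range.

ROBOT

A 7-joint arm with a two-finger parallel gripper is mounted at the origin on the work surface. World frame = base frame: x ahead of the robot, y to its left, z up, the work surface at z = 0. Lengths are in m, angles in rad, forces in N, time in s.
With the tool pointing down it reaches from about 0.35 to 0.9 m from the base axis. Payload 8.1 kg.
Tool frame: the origin (TCP) lies where the fingers leave the gripper's body, on its centre line; the fingertips stand 66 mm ahead of it and the grasp point (between the pads) lies 47 mm ahead of it (arm.tip_reach is the distance from the TCP to the fingertips, in m); z points along the fingers, y is the direction in which the jaws open and shut (so a half turn about z gives the same grasp; the last joint's range is limited). The gripper opens to 92 mm and grips with 3 to 60 N. Pads are 19 mm wide; open, the fingers measure 130 mm over their backs; the gripper's body (75 mm by 190 mm) begins 47 mm behind the grasp point.
Start: joints at [1.005, 0.434, 0.025, 1.573, -0.012, 1.134, -0.075], TCP at [0.279, -0.559, 0.292] pointing down, gripper open.
Joint ranges: [-2.62, 2.62], [-0.44, 2.09], [-1.27, 1.32], [0.08, 2.57], [-1.32, 4.46], [0.12, 2], [-2.74, 2.74]. Speed limits (rad/s): [2.22, 2.22, 3.01, 3.01, 3.14, 3.14, 3.14].

INTERFACE

Orientations are given as a rotation vector (axis times angle).
In Python, from cell import arm gives the robot as it stands.
- The arm moves only by the tool carry_out, never from a script. Its argument "plan" is a list of rows, each a list of 5 numbers: the shift along the world's x, y, z in cm, then the turn about the world's z in rad, then the finger opening in cm, from 0 to 9.18. In form: [[tx, ty, tz, spin, fingers], ...]. A call has 1 to 20 rows; each row is the pose to reach, as a shift and turn from the pose measured when the call began; what a row does not reach only later rows make up. A row lasts 1/10 s, in which the tool goes at most 50 mm and 8.59 degrees, less where a joint would pass 70% of its speed; a pose out of reach is approached as far as the arm can. A call with a gripper value outside its range is refused whole. The fingers move at their own pace and stop on an object; "squeeze" is the grip in N (left out, the last holds). Time passes only in rows, so rows that repeat a pose let the fingers close. It gives the time, the measured TCP pose, the force and the opening at its end, in the units of the state.
- arm.observe(): the state, without advancing time (a new reading comes with each control period).
- arm.get_image(name): name is "scene" or "top"; returns (picture, depth): 384x512x3 uint8, red, green, blue; 384x512 float32, m along the optical axis (not along the pixel's ray), 0 where there is no reading.
- arm.get_calibration(name): a dict with "intrinsics" (3x3 intrinsics, pixels), "rvec" (rotation vector, rad) and "tvec" (3), from world to camera coordinates, as OpenCV has them. Camera axes: x right, y down, z forward; pixel columns grow to the right and rows downward; lengths in m; the calibration is good to about 2 mm. A picture is of the moment at which its call begins. get_calibration takes no time and is no camera call.
- arm.sign_off(): hands the job in, once; it reports no verdict.
The state is a dict: "clock": time; "joints": joint angles; "dq": joint speeds; "joint_efforts": joint torques, N m; "position": TCP position; "ee_rot": TCP orientation; "force": force on the tool from outside, world axes, zero at the start; "ft_torque": the same for the moment, N m; "width": opening from 0.0 (shut) to 1.0 (fully open).
Only numpy, scipy, OpenCV 4.12 (cv2) and the standard library are available. Lean on these libraries where they do the work, as an engineer would, in place of code of your own. Each camera call takes 0.05 s, during which the arm holds its last target. There are 200 camera calls.

## Working session

There is one attempt and no reset: what is moved stays moved. The work goes in short steps, Python scripts to look and compute and a tool call to move; the robot and the scene stay as the last step left them, time stands still between calls to the robot, and variables do not carry over. Pictures are saved under pics/ and viewed, about 8 in all and at most 12, crops included, and the job is handed in when it is done.

Besides the shell and the picture viewer there is one more tool, called after "Request:" in YAML: its name, and indented under it one key for each argument. carry_out: Moves the arm, as the interface text tells. Its arguments: {"type":"object","properties":{"plan":{"type":"array"},"squeeze":{"type":"number"}},"required":["plan"]}

```bash
mkdir -p pics; ls; cat > h.py <<'E'
import numpy as np, cv2
from cell import arm
def cam(n):
    c=arm.get_calibration(n); R=cv2.Rodrigues(np.array(c["rvec"],float))[0]
    return np.array(c["intrinsics"],float),R,np.array(c["tvec"],float).ravel()
def cloud(n,depth):
    K,R,t=cam(n); v,u=np.mgrid[:depth.shape[0],:depth.shape[1]]
    p=np.stack([(u-K[0,2])/K[0,0]*depth,(v-K[1,2])/K[1,1]*depth,depth],-1)
    return (p-t)@R
def ray(n,u,v,z):
    K,R,t=cam(n); d=R.T@np.array([(u-K[0,2])/K[0,0],(v-K[1,2])/K[1,1],1]); o=-R.T@t
    return o+d*(z-o[2])/d[2]
E
python3 - <<'E'
from h import *
print(arm.observe())
for n in("top","scene"):
    im,d=arm.get_image(n); np.savez(f"pics/{n}0.npz",im=im,d=d)
    cv2.imwrite(f"pics/{n}0.png",cv2.resize(im[...,::-1],(800,600),interpolation=cv2.INTER_CUBIC))
    K,R,t=cam(n); print(n,-R.T@t,R[2],K[0,0],(d>0).mean())
E
```

```text
pics
{'clock': 0.0, 'joints': array([ 1.00539452,  0.43521766,  0.02498222,  1.57409334, -0.0116033 ,
        1.13402907, -0.07510122]), 'dq': array([-0.00256964, -0.00040549, -0.00191049,  0.00079742, -0.00035936,
        0.00012038, -0.00035817]), 'joint_efforts': array([ 1.53402566e-04, -6.67867827e+01,  9.84875411e-01, -3.14457607e+01,
       -6.07028184e-02,  4.32703074e-02,  1.70242606e-04]), 'position': array([ 0.27880195, -0.55890346,  0.29144977]), 'ee_rot': array([-3.05640661e+00, -7.20024986e-01,  7.97318500e-04]), 'force': array([-0.13943915,  0.31854747, -0.29209389]), 'ft_torque': array([ 0.02326561, -0.01566049, -0.00624779]), 'width': 1.0011929968344973}
top [0.24770421 0.14871911 1.58237216] [ 0.16502943 -0.00823526 -0.98625426] 407.09001845373933 0.99609375
scene [ 0.92203725 -0.55813141  0.80980996] [-0.38705259  0.64785943 -0.65610094] 347.82360699742605 0.996124267578125
```

View pics/top0.png

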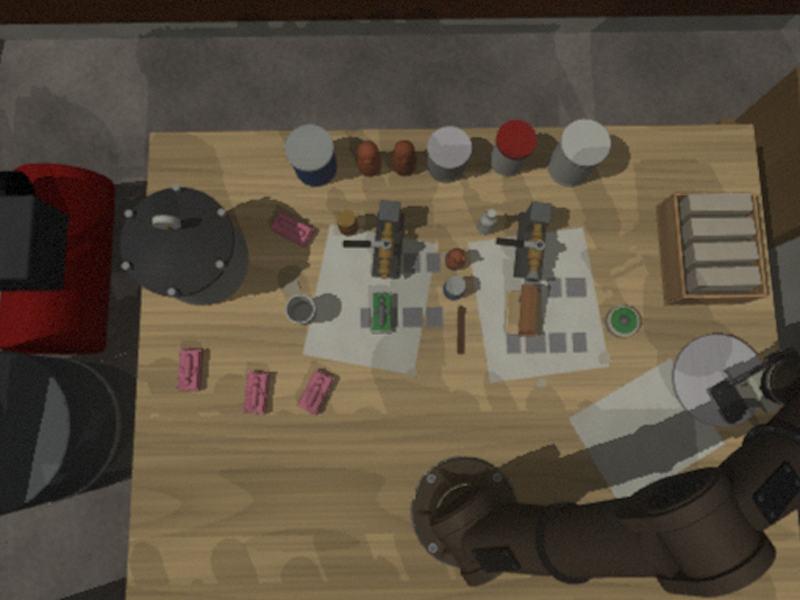

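View pics/scene0.png

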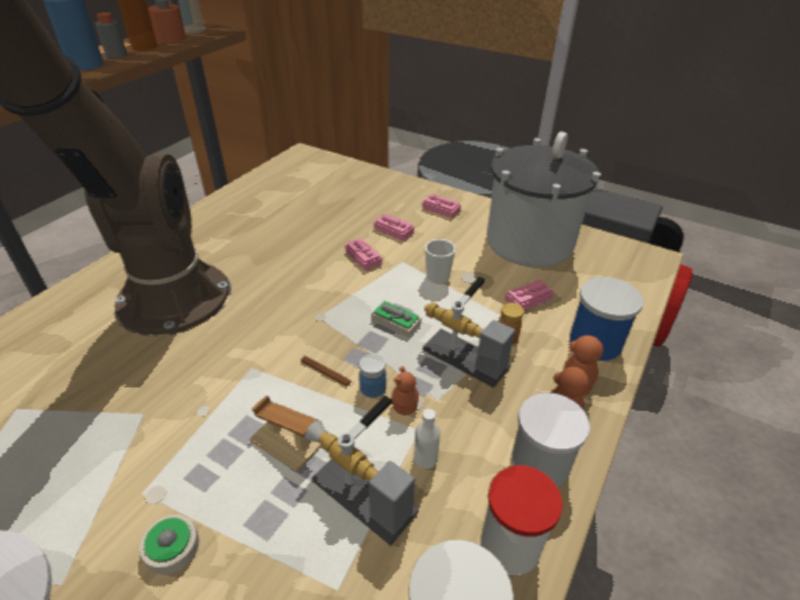

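The top view (800-px scale) shows the green mould at (382,312), the rest at (528,310), the air valve pivot at (537,243) with its lever tip at (498,241), and the spare valve at (387,243). The glue bottle is at (488,220). Next I'll measure from depth.

```bash
python3 - <<'E'
from h import *
for n in("top","scene"):
    f=np.load(f"pics/{n}0.npz"); im,d=f["im"],f["d"]; P=cloud(n,d)
    hsv=cv2.cvtColor(im,cv2.COLOR_RGB2HSV)
    ok=d>0
    X,Y,Z=P[...,0],P[...,1],P[...,2]
    # table check
    tm=ok&(abs(X-.35)<.05)&(abs(Y-.2)<.05); print(n,"table z",np.median(Z[tm]))
    g=ok&(hsv[...,0]>45)&(hsv[...,0]<80)&(hsv[...,1]>110)&(Z<.08)
    k,l,s,c=cv2.connectedComponentsWithStats(g.astype(np.uint8))
    for i in range(1,k):
        if s[i,4]<40: continue
        q=P[l==i]; r=cv2.minAreaRect((q[:,:2]*1000).astype(np.float32)); print("green",c[i],s[i,4],np.round(r[0],1),np.round(r[1],1),round(r[2],1),np.median(q[:,2]))
    # lever sleeves: dark pixels z .11-.14
    for nm,(y0,y1) in dict(air=(-.25,.04),spare=(.1,.42)).items():
        m=ok&(Z>.112)&(Z<.14)&(Y>y0)&(Y<y1)&(X>.5)&(X<.85)
        q=P[m]; print(nm,"n",len(q),"x",q[:,0].min(),q[:,0].max(),"y",q[:,1].min(),q[:,1].max())
        dk=m&(hsv[...,2]<60); q=P[dk]
        if len(q)>5:
            r=cv2.minAreaRect((q[:,:2]*1000).astype(np.float32)); print("  dark",len(q),np.round(r[0],1),np.round(r[1],1),r[2],q[:,2].mean())
    # board: points z .035-.09 
    m=ok&(Z>.035)&(Z<.095)&(X>.42)&(X<.62)&(Y>-.3)&(Y<-.05)&(hsv[...,1]>100)
    q=P[m]; print("board",len(q),q.min(0),q.max(0))
    A=np.c_[q[:,:2],np.ones(len(q))]; 
    for _ in range(5):
        a=np.linalg.lstsq(A,q[:,2],rcond=None)[0]; e=abs(A@a-q[:,2]); k=e<max(.004,np.median(e)*1.5); q=q[k];A=A[k]
    r=cv2.minAreaRect((q[:,:2]*1000).astype(np.float32)); print(len(q),a,np.degrees(np.arctan(np.hypot(a[0],a[1]))),np.round(r[0],1),np.round(r[1],1),r[2],"slope dir",np.degrees(np.arctan2(a[1],a[0])))
f=np.load("pics/top0.npz"); z=np.hstack([f["im"][170:250,195:300],f["im"][120:200,280:385]])[...,::-1]
cv2.imwrite("pics/crop1.png",cv2.resize(z,None,fx=3.8,fy=3.8,interpolation=cv2.INTER_CUBIC))
E
```

```text
top table z -0.00031853866329948765
green [398.72916667 204.46875   ] 96 [ 450.9 -406.1] [54.  54.2] 34.9 0.030104349011002993
green [243.025 207.075] 40 [454.3 192.9] [34.9 31.5] 89.1 0.02874004908974166
air n 463 x 0.6059243189478195 0.8499943430648492 y -0.24977604464973896 0.037276152126861695
  dark 83 [719.7 -85.3] [222.3 191.1] 6.456477165222168 0.13047726097853238
spare n 484 x 0.614404907220903 0.8499746226779957 y 0.11981799369011467 0.4127774891368638
  dark 87 [715.4 277.8] [254.5  87.8] 30.668367385864258 0.1287865833072554
board 324 [ 0.42037833 -0.19217315  0.03709422] [ 0.61634563 -0.14333591  0.09461742]
222 [ 0.2673789  -0.02570161 -0.06870122] 15.035390562279966 [ 514.5 -167.5] [ 37.3 184.1] 86.09921264648438 slope dir -5.490647339624165
scene table z 0.0010498874089383413
green [253.7628866  202.84536082] 97 [481.2 189.7] [42.3 86.7] 86.4 0.027894042506283242
green [106.54366812 345.39519651] 458 [ 450.2 -406.9] [60.2 60.6] 10.3 0.03048669815362145
air n 1044 x 0.6053163035216297 0.8499484454450184 y -0.22252162786725055 0.03974181570198458
  dark 120 [ 627.4 -116.4] [61.7 14.5] 83.04468536376953 0.1306120101301204
spare n 549 x 0.6139728796267797 0.8498417630827537 y 0.11977365640124651 0.4158557172760929
  dark 50 [630. 245.] [61.8 11.2] 89.07289123535156 0.1307004613976299
board 486 [ 0.42023057 -0.20269579  0.04075196] [ 0.61896942 -0.14444429  0.09488545]
413 [ 0.27557339  0.03239792 -0.062464  ] 15.507807415477172 [ 513.3 -169.2] [ 39.7 190.3] 83.52664184570312 slope dir 6.705226700853293
```

View pics/crop1.png

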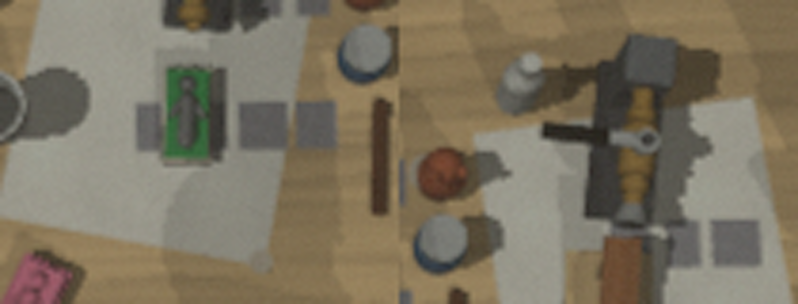

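```bash
python3 - <<'E'
from h import *
def rect(q): 
    r=cv2.minAreaRect((q[:,:2]*1000).astype(np.float32)); return np.round(r[0],1),np.round(r[1],1),round(r[2],1)
def pca(q):
    c=q.mean(0); w=np.linalg.svd(q[:,:2]-c[:2],full_matrices=False)[2][0]; w=w*np.sign(w[0]); return np.round(c*1000,1),np.degrees(np.arctan2(w[1],w[0])).round(2)
for n in("top","scene"):
    f=np.load(f"pics/{n}0.npz"); im,d=f["im"],f["d"]; P=cloud(n,d); X,Y,Z=np.moveaxis(P,-1,0)
    hsv=cv2.cvtColor(im,cv2.COLOR_RGB2HSV); H,S,V=cv2.split(hsv)
    m=(abs(X-.48)<.09)&(abs(Y-.19)<.06)&(Z>.018)&(Z<.05); q=P[m]; print(n,"mould",len(q),rect(q),pca(q))
    m&=(H>40)&(H<85)&(S>80)&(Z>.022); q=P[m]; print("  green",rect(q),pca(q))
    m=(abs(X-.49)<.09)&(abs(Y+.165)<.06)&(Z>.035)&(Z<.1)&(H<14)&(S>90); q=P[m]
    print(" board",len(q),rect(q),pca(q),"zmean/min/max",q.min(0),q.max(0))
    A=np.c_[q[:,:2],np.ones(len(q))]
    for _ in range(6):
        a=np.linalg.lstsq(A,q[:,2],rcond=None)[0]; e=abs(A@a-q[:,2]); k=e<.004; q=q[k];A=A[k]
    c=q.mean(0); print("  fit",len(q),rect(q),pca(q),a.round(3),"pt z=.063 at x",((.063-a[2]-a[1]*c[1])/a[0]).round(4))
    for nm,yy in dict(air=-.165,spare=.185).items():
        m=(Z>.122)&(Z<.14)&(abs(X-.63)<.05)&(Y>yy+.02)&(Y<yy+.125)&(V<70); q=P[m]; c,an=pca(q); print(" ",nm,len(q),c,an-90,"tip",q[:,1].max())
        m=(Z>.112)&(Z<.14)&(abs(X-.63)<.05)&(abs(Y-yy)<.025)&(V>=70); q=P[m]; print("    hub",rect(q),pca(q)[0])
    # nozzle
    m=(Z>.06)&(Z<.11)&(abs(X-.57)<.04)&(abs(Y+.17)<.04)&(S<90); q=P[m]; print(" nozzle",rect(q),q.min(0),q.max(0))
    m=(Z>.1)&(abs(X-.67)<.05)&(abs(Y+.055)<.05);q=P[m]; print(" glue",pca(q),q.min(0),q.max(0))
E
```

```text
top mould 322 (array([479. , 189.1]), array([50.7, 94.5]), 89.1) (array([478.7, 189.8,  28.7]), np.float64(-3.31))
  green (array([482.2, 190.7]), array([38.9, 87.1]), 89.4) (array([479.2, 190.8,  28.1]), np.float64(0.2))
 board 160 (array([ 472.3, -164. ]), array([ 34.2, 117.8]), 86.5) (array([ 477.1, -163.1,   63.5]), np.float64(-2.41)) zmean/min/max [ 0.41434296 -0.18470693  0.04321405] [ 0.53091057 -0.14546869  0.08410294]
  fit 111 (array([ 475.6, -164.2]), array([ 34.2, 111.3]), 86.5) (array([ 478.2, -163.4,   63.9]), np.float64(-3.18)) [ 0.273 -0.003 -0.067] pt z=.063 at x 0.4751
  air 63 [ 625.3 -116.9  131. ] -8.939999999999998 tip -0.08475649616116247
    hub (array([ 617.4, -168.6]), array([23.7, 42.2]), 1.4) [ 618.5 -170.7  128. ]
  spare 66 [628.7 244.5 130.7] -1.0400000000000063 tip 0.2745894107941829
    hub (array([626.8, 186.3]), array([44.8, 22.7]), 86.0) [624.7 184.5 128.2]
 nozzle (array([ 570. , -181.1]), array([33.3, 83.9]), 71.4) [ 0.53552625 -0.20064994  0.06598873] [ 0.60765846 -0.15200941  0.10515811]
 glue (array([664.8, -84.5, 127. ]), np.float64(15.27)) [
[... 550 characters left out ...]
29.3, 119.2]), 71.4) (array([ 429.3, -167.6,   52.8]), np.float64(-14.36)) [ 0.255  0.25  -0.015] pt z=.063 at x 0.4694
  air 126 [ 628.9 -115.5  130.3] -5.840000000000003 tip -0.08638073443455402
    hub (array([ 617.2, -165.2]), array([48.7, 23.6]), 89.7) [ 620.5 -170.2  128.9]
  spare 56 [630.3 246.2 130.8] -1.8499999999999943 tip 0.2758423786939932
    hub (array([624.3, 186.3]), array([22.6, 45.2]), 7.9) [626.9 179.8 127.4]
 nozzle (array([ 567.2, -181.4]), array([35.9, 86.7]), 72.1) [ 0.53149727 -0.20050345  0.07811267] [ 0.60700372 -0.15098133  0.1046692 ]
 glue (array([674.3, -85.6, 123.4]), np.float64(12.2)) [ 0.6229609  -0.10451136  0.10004857] [ 0.70832678 -0.06559799  0.13371235]
```

Request:
carry_out:
  plan:
    - [20,74.9,-8,-0.49,9]
    - [20,74.9,-8,-0.49,9]
    - [20,74.9,-8,-0.49,9]
    - [20,74.9,-8,-0.49,9]
    - [20,74.9,-8,-0.49,9]
    - [20,74.9,-8,-0.49,9]
    - [20,74.9,-8,-0.49,9]
    - [20,74.9,-8,-0.49,9]
    - [20,74.9,-8,-0.49,9]
    - [20,74.9,-8,-0.49,9]
    - [20,74.9,-8,-0.49,9]
    - [20,74.9,-8,-0.49,9]
    - [20,74.9,-8,-0.49,9]
    - [20,74.9,-8,-0.49,9]
    - [20,74.9,-8,-0.49,9]
    - [20,74.9,-8,-0.49,9]
    - [20,74.9,-8,-0.49,9]
    - [20,74.9,-8,-0.49,9]
  squeeze: 15

```text
clock: 1.9
position: [0.4784, 0.1903, 0.211]
ee_rot: [-3.141, 0.04, 0.002]
force: [0.0, 0.1, 0.3]
width: 0.978
```

```bash
python3 - <<'E'
from h import *
def pca(q):
    c=q.mean(0); w=np.linalg.svd(q[:,:2]-c[:2],full_matrices=False)[2][0]; w=w*np.sign(w[1]); return np.round(c*1000,1),np.degrees(np.arctan2(w[1],w[0])).round(2)
for n in("top","scene"):
    f=np.load(f"pics/{n}0.npz"); im,d=f["im"],f["d"]; P=cloud(n,d); X,Y,Z=np.moveaxis(P,-1,0)
    H,S,V=cv2.split(cv2.cvtColor(im,cv2.COLOR_RGB2HSV))
    m=(abs(Z-.112)<.006)&(abs(X-.705)<.06)&(abs(Y+.19)<.05)&(S<70); q=P[m]; r=cv2.minAreaRect((q[:,:2]*1000).astype(np.float32)); print(n,"block",len(q),np.round(r[0],1),np.round(r[1],1),r[2])
    # brass pipe top line
    m=(Z>.088)&(Z<.11)&(abs(X-.62)<.09)&(abs(Y+.18)<.03)&(H<30)&(S>90); q=P[m]; c,a=pca(q); print(" pipe",len(q),c,a)
    m=(Z>.118)&(Z<.14)&(abs(X-.62)<.04)&(abs(Y+.12)<.1); q=P[m]; i=np.argmin(q[:,1]); print(" lever all",len(q),pca(q),"y",q[:,1].min(),q[:,1].max())
    l=q[q[:,1]<-.165]; print(" hub",np.round(l[:,:2].mean(0),4),l[:,0].min(),l[:,0].max())
E
```

```text
top block 161 [ 703.2 -196.1] [49.2 51.6] 85.80691528320312
 pipe 152 [ 618.4 -183.1   96.5] 171.28
 lever all 144 (array([ 621.7, -143.4,  129.5]), np.float64(83.25)) y -0.19647693600259855 -0.08475649616116247
 hub [ 0.6174 -0.1818] 0.6059243189478195 0.6297260477281932
scene block 460 [ 704.7 -198.3] [50.1 49.8] 83.06134033203125
 pipe 400 [ 622.5 -191.    96.9] 173.6
 lever all 327 (array([ 623.8, -146.8,  129.4]), np.float64(82.9)) y -0.19690093119960445 -0.08388117126575768
 hub [ 0.6194 -0.1841] 0.6053163035216297 0.6288974048377547
```

Request:
carry_out:
  plan:
    - [0,0,-5,0,9]
    - [0,0,-9,0,9]
    - [0,0,-12,0,9]
    - [0,0,-14,0,9]
    - [0,0,-14,0,9]
    - [0,0,-14,0,4.5]
    - [0,0,-14,0,4.5]
    - [0,0,-14,0,4.5]
    - [0,0,-14,0,4.5]
    - [0,0,-14,0,4.5]
    - [0,0,-14,0,4.5]
    - [0,0,-14,0,4.5]
    - [0,0,-14,0,4.5]
  squeeze: 15

```text
clock: 3.2
position: [0.4787, 0.1907, 0.0715]
ee_rot: [-3.14, 0.04, 0.001]
force: [-1.4, -0.1, 7.0]
width: 0.566
```

Request:
carry_out:
  plan:
    - [0,0,3,0,4.5]
    - [0,0,7,0,4.5]
    - [0,0,11,0,4.5]
    - [0,0,14,0,4.5]
    - [0,-3,14,0,4.5]
    - [0,-8,14,-0.02,4.5]
    - [-0.2,-13,14,-0.03,4.5]
    - [-0.2,-18,14,-0.04,4.5]
    - [-0.4,-23,14,-0.05,4.5]
    - [-0.4,-28,14,-0.05,4.5]
    - [-0.4,-32,14,-0.05,4.5]
    - [-0.4,-35,14,-0.05,4.5]
    - [-0.4,-35.5,14,-0.05,4.5]
    - [-0.4,-35.5,14,-0.05,4.5]
    - [-0.4,-35.5,14,-0.05,4.5]
    - [-0.4,-35.5,14,-0.05,4.5]

```text
clock: 4.8
position: [0.4748, -0.1626, 0.2114]
ee_rot: [-3.137, 0.115, 0.001]
force: [-0.2, -0.3, -2.1]
width: 0.564
```

```bash
python3 - <<'E'
from h import *
for n in("top","scene"):
    im,d=arm.get_image(n); np.savez(f"pics/{n}1.npz",im=im,d=d)
im=np.load("pics/scene1.npz")["im"]
cv2.imwrite("pics/s1.png",cv2.resize(im[190:370,60:310,::-1],None,fx=3,fy=3,interpolation=cv2.INTER_CUBIC))
print(arm.observe())
E
```

```text
{'clock': 4.9, 'joints': array([ 0.3637098 ,  0.33698372, -0.17558272,  1.95676093,  0.07444514,
        0.85476854, -1.49541436]), 'dq': array([ 3.42264710e-03, -2.47988878e-03,  7.02347858e-03, -2.94426564e-03,
       -1.32594833e-05,  1.73045561e-03,  2.18351277e-03]), 'joint_efforts': array([ 1.36637930e-01, -5.48191059e+01, -1.39103327e+00, -2.69544590e+01,
       -2.84429407e-02, -7.10922643e-02, -1.01973588e-02]), 'position': array([ 0.47488342, -0.16301647,  0.21152881]), 'ee_rot': array([-3.13772771e+00,  1.15326143e-01,  7.31333365e-04]), 'force': array([ 0.42079454,  0.01128925, -1.91218545]), 'ft_torque': array([ 0.04083791,  0.01917137, -0.01755782]), 'width': 0.5667789540995076}
```

View pics/s1.png

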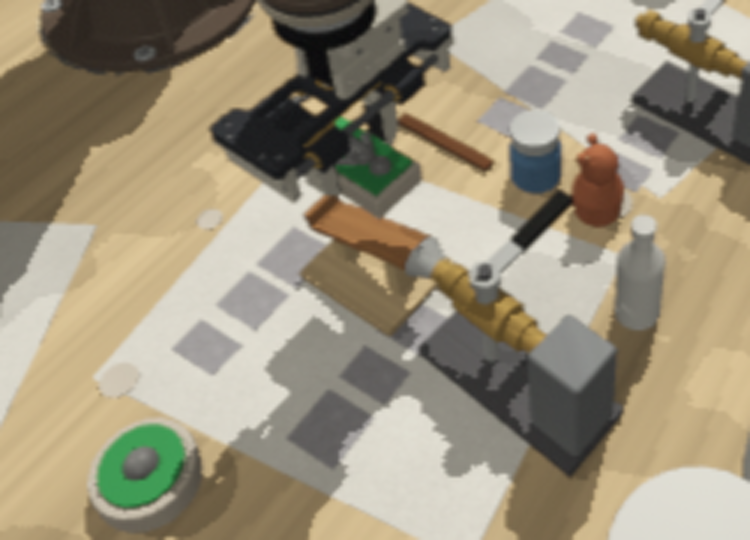

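```bash
python3 - <<'E'
from h import *
T=np.tan(np.radians(16))
for n in("top","scene"):
    f=np.load(f"pics/{n}0.npz"); P=cloud(n,f["d"]); X,Y,Z=np.moveaxis(P,-1,0)
    m=(abs(Z-.063-T*(X-.4745))<.006)&(abs(X-.475)<.05)&(abs(Y+.165)<.035)&(Z>.045); q=P[m]
    print(n,len(q))
    a=[];b=[]
    for x in np.arange(.43,.525,.01):
        s=q[abs(q[:,0]-x)<.006]
        if len(s)>4: a.append((x,s[:,1].min(),s[:,1].max()))
    a=np.array(a); print(a.round(4)); mid=a[:,1:].mean(1); p=np.polyfit(a[:,0],mid,1); print("yaw",np.degrees(np.arctan(p[0])),"y at .475",np.polyval(p,.475))
    # lip: highest above slope
    m=(Z-.063-T*(X-.4745)>.007)&(X>.40)&(X<.44)&(abs(Y+.165)<.025)&(Z>.045)&(Z<.075); q=P[m]
    if len(q): print("lip",len(q),q.mean(0),q[:,0].min(),q[:,0].max(),q[:,2].max())
    m=(abs(X-.47)<.025)&(abs(Y+.163)<.01); print("z at .4745:",np.median((Z-T*(X-.4745))[m]))
f=np.load("pics/scene1.npz"); P=cloud("scene",f["d"]); X,Y,Z=np.moveaxis(P,-1,0)
H,S,V=cv2.split(cv2.cvtColor(f["im"],cv2.COLOR_RGB2HSV))
m=(abs(X-.48)<.08)&(abs(Y+.163)<.05)&(Z>.1)&(Z<.2)&(H>40)&(H<85)&(S>70); q=P[m]; print("held face",len(q),q.min(0),q.max(0))
for x in (.44,.45,.5,.51,.52): 
    s=q[abs(q[:,0]-x)<.006]; print(x,len(s),np.median(s[:,2]) if len(s) else 0)
E
```

```text
top 234
[[ 0.43   -0.1781 -0.1471]
 [ 0.44   -0.1805 -0.1467]
 [ 0.45   -0.1816 -0.1463]
 [ 0.46   -0.1814 -0.1459]
 [ 0.47   -0.181  -0.1467]
 [ 0.48   -0.181  -0.147 ]
 [ 0.49   -0.1807 -0.1468]
 [ 0.5    -0.185  -0.1501]
 [ 0.51   -0.1843 -0.1495]
 [ 0.52   -0.1848 -0.1495]]
yaw -2.8869982379208543 y at .475 -0.16470487474795797
lip 21 [ 0.41440126 -0.15979513  0.05689644] 0.4107134783362358 0.4301836148351963 0.06392390660251401
z at .4745: 0.062170253096651334
scene 376
[[ 0.43   -0.1798 -0.1438]
 [ 0.44   -0.1802 -0.1431]
 [ 0.45   -0.1814 -0.1438]
 [ 0.46   -0.1814 -0.146 ]
 [ 0.47   -0.1818 -0.1453]
 [ 0.48   -0.1821 -0.1465]
 [ 0.49   -0.183  -0.1459]
 [ 0.5    -0.1843 -0.1471]
 [ 0.51   -0.1843 -0.148 ]
 [ 0.52   -0.1848 -0.1483]]
yaw -3.2178895331467046 y at .475 -0.16404722619921108
lip 43 [ 0.41418748 -0.1611522   0.05697471] 0.4079842482730814 0.41836112524826374 0.06090744758708416
z at .4745: 0.062154468584022314
held face 208 [ 0.44192775 -0.18913057  0.16240665] [ 0.52288812 -0.13809273  0.17078362]
0.44 6 0.16787697393914652
0.45 8 0.1682680575855111
0.5 44 0.16849073926773336
0.51 52 0.16811645117129853
0.52 56 0.16770287130509037
```

Request:
carry_out:
  plan:
    - [-0.4,-0.1,-2,0.02,4.5]
    - [-0.4,-0.1,-4,0.02,4.5]
    - [-0.4,-0.1,-5.5,0.02,4.5]
    - [-0.4,-0.1,-6.2,0.02,4.5]
    - [-0.4,-0.1,-6.2,0.02,4.5]
    - [-0.4,-0.1,-6.2,0.02,4.5]
  squeeze: 12

```text
clock: 5.5
position: [0.4713, -0.1638, 0.15]
ee_rot: [-3.139, 0.083, -0.0]
force: [0.6, -0.2, -2.5]
width: 0.566
```

Request:
carry_out:
  plan:
    - [0,0,-0.2,0,4.5]
    - [0,0,-0.4,0,4.5]
    - [0,0,-0.6,0,4.5]
    - [0,0,-0.8,0,4.5]
    - [0,0,-1.0,0,4.5]
    - [0,0,-1.2,0,4.5]
    - [0,0,-1.2,0,4.5]
    - [0,0,-1.2,0,4.5]
  squeeze: 4

```text
clock: 6.3
position: [0.4714, -0.1637, 0.138]
ee_rot: [-3.139, 0.083, -0.0]
force: [0.2, -0.5, -2.8]
width: 0.57
```

```bash
python3 - <<'E'
from h import *
im,d=arm.get_image("scene"); np.savez("pics/scene2.npz",im=im,d=d)
cv2.imwrite("pics/s2.png",cv2.resize(im[200:330,120:280,::-1],None,fx=4,fy=4,interpolation=cv2.INTER_CUBIC))
P=cloud("scene",d); X,Y,Z=np.moveaxis(P,-1,0)
H,S,V=cv2.split(cv2.cvtColor(im,cv2.COLOR_RGB2HSV))
m=(abs(X-.48)<.08)&(abs(Y+.163)<.05)&(Z>.06)&(Z<.15)&(H>40)&(H<85)&(S>70); q=P[m]; print("held face",len(q),q.min(0),q.max(0))
for x in (.43,.44,.45,.5,.51,.52): 
    s=q[abs(q[:,0]-x)<.006]; print(x,len(s),np.median(s[:,2]) if len(s) else 0)
E
```

```text
held face 168 [ 0.43979612 -0.20974503  0.08700844] [ 0.51497885 -0.1387513   0.143654  ]
0.43 0 0
0.44 6 0.08890959642792491
0.45 4 0.08979543111998048
0.5 40 0.10105606049610005
0.51 65 0.10227635673012424
0.52 8 0.10200634203602456
```

View pics/s2.png

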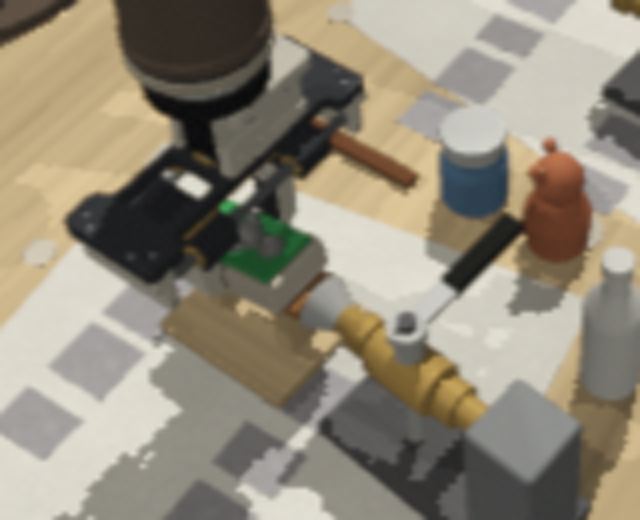

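The mould has tilted in the grip to about 11°, and its upper end is near (310,260) in the crop. I'll lower it a little more, then open.

Request:
carry_out:
  plan:
    - [0,0,-0.2,0,4.5]
    - [0,0,-0.4,0,4.5]
    - [0,0,-0.5,0,4.5]
    - [0,0,-0.5,0,4.5]
    - [0,0,-0.5,0,5.4]
    - [0,0,-0.5,0,5.6]
    - [0,0,-0.5,0,6]
    - [0,0,-0.5,0,6.5]
    - [0,0,-0.5,0,7]
    - [0,0,-0.5,0,7.5]
    - [0,0,-0.5,0,7.5]
    - [0,0,-0.5,0,7.5]
    - [0,0,2,0,7.5]
    - [0,0,5,0,7.5]
    - [0,0,8,0,7.5]
    - [-2,0,10,0.2,7.5]
    - [-6,0,12,0.3,7.5]
    - [-9,4,12,0.4,7]
    - [-9,4,12,0.4,6]
    - [-9,4,12,0.4,4]

```text
clock: 8.35
position: [0.3811, -0.1233, 0.2584]
ee_rot: [-3.093, -0.543, -0.001]
force: [0.7, -1.3, 0.3]
width: 0.635
```

```bash
cat > mm.py <<'E'
from h import *
import sys
k=sys.argv[1]; T=np.tan(np.radians(16))
for n in("top","scene"):
    im,d=arm.get_image(n); np.savez(f"pics/{n}{k}.npz",im=im,d=d)
    P=cloud(n,d); X,Y,Z=np.moveaxis(P,-1,0); H,S,V=cv2.split(cv2.cvtColor(im,cv2.COLOR_RGB2HSV))
    m=(abs(X-.475)<.08)&(abs(Y+.165)<.05)&(Z>.07)&(Z<.13)&(H>40)&(H<85)&(S>70); q=P[m]
    A=np.c_[q[:,:2],np.ones(len(q))]; a=np.linalg.lstsq(A,q[:,2],rcond=None)[0]
    r=cv2.minAreaRect((q[:,:2]*1000).astype(np.float32)); print(n,len(q),"face",np.round(r[0],1),np.round(r[1],1),round(r[2],1),"slopes deg",np.degrees(np.arctan(a[:2])).round(1),"z at centre",A[:,:2].mean(0)@a[:2]+a[2], "n-offset",np.median((q[:,2]-.063-T*(q[:,0]-.4765))*np.cos(np.arctan(T))))
    m=(Z>.118)&(Z<.14)&(X>.5)&(X<.66)&(abs(Y+.13)<.09)
    q=P[m&(V<70)]; 
    if len(q)>8:
        c=q.mean(0)[:2]; w=np.linalg.svd(q[:,:2]-c,full_matrices=False)[2][0]; w*=np.sign(w[1]); print("  sleeve",len(q),c.round(4),"pca",np.degrees(np.arctan2(w[1],w[0])).round(1),"from pivot",np.degrees(np.arctan2(c[1]+.184,c[0]-.6175)).round(1))
im=np.load(f"pics/scene{k}.npz")["im"]; cv2.imwrite(f"pics/s{k}.png",cv2.resize(im[200:350,110:300,::-1],None,fx=4,fy=4,interpolation=cv2.INTER_CUBIC))
E
python3 mm.py 3
```

```text
top 77 face [ 480.7 -154.1] [32.9 72.2] 71.3 slopes deg [13.5 -7. ] z at centre 0.09567756869895042 n-offset 0.028085510180251034
  sleeve 70 [ 0.6253 -0.1216] pca 82.0 from pivot 82.9
scene 229 face [ 470.3 -165.2] [43.6 85.1] 85.8 slopes deg [15.5 -0.5] z at centre 0.09297465990284626 n-offset 0.028599801516328374
  sleeve 138 [ 0.6285 -0.1188] pca 83.9 from pivot 80.5
```

View pics/s3.png

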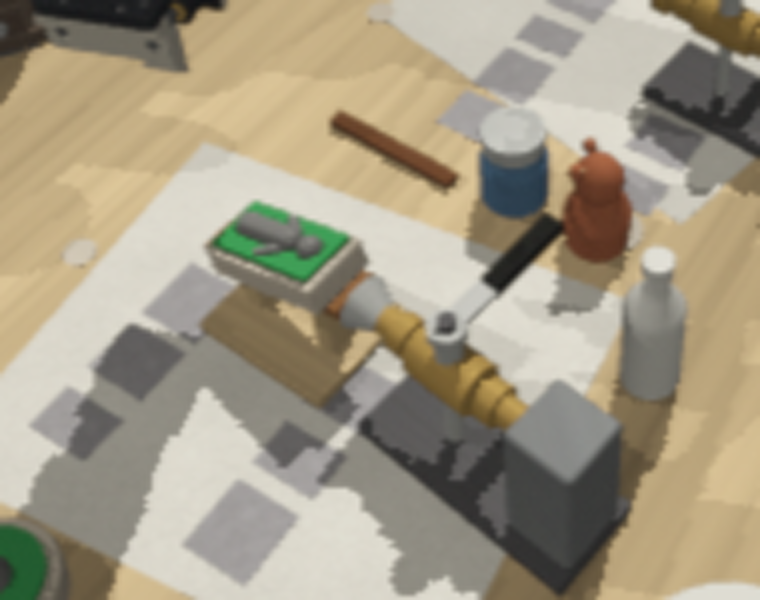

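Request:
carry_out:
  plan:
    - [5,0,0,0.14,3.6]
    - [10,0,0,0.28,3.6]
    - [14,0,0,0.42,3.6]
    - [18,0,0,0.56,3.6]
    - [21,0,0,0.7,3.6]
    - [23,0,0,0.84,3.6]
    - [24.4,-0.1,0,0.98,3.6]
    - [24.4,-0.1,0,1.1,3.6]
    - [24.4,-0.1,0,1.1,3.6]
    - [24.4,-0.1,0,1.1,3.6]
    - [24.4,-0.1,0,1.1,3.6]
    - [24.4,-0.1,0,1.1,3.6]

```text
clock: 9.65
position: [0.626, -0.1252, 0.2582]
ee_rot: [-2.356, -2.076, 0.001]
force: [0.9, 0.7, -0.5]
width: 0.392
```

```bash
python3 - <<'E'
from h import *
im,d=arm.get_image("scene"); cv2.imwrite("pics/s4.png",cv2.resize(im[150:350,130:320,::-1],None,fx=3,fy=3,interpolation=cv2.INTER_CUBIC))
E
```

```text
(no output)
```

View pics/s4.png

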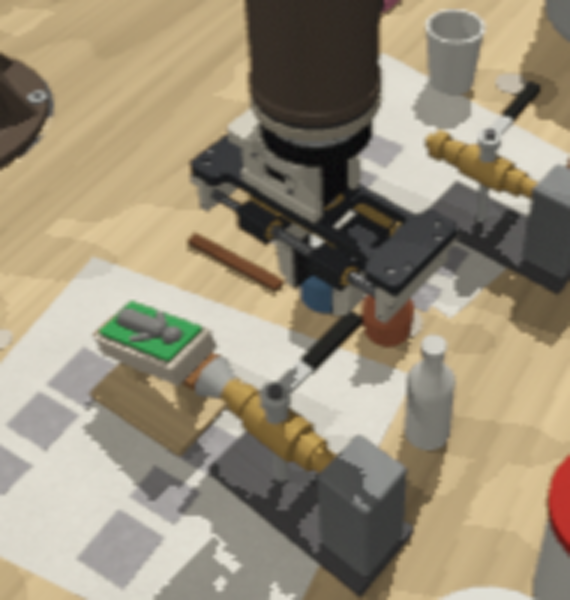

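Request:
carry_out:
  plan:
    - [-0.1,0.1,-3,0,3.6]
    - [-0.1,0.1,-6,0,3.6]
    - [-0.1,0.1,-7.5,0,3.6]
    - [-0.1,0.1,-8,0,3.6]
    - [-0.1,0.1,-8,0,3.6]
    - [-0.1,0.1,-8,0,1.2]
    - [-0.1,0.1,-8,0,1.2]
    - [-0.1,0.1,-8,0,1.2]
    - [-0.1,0.1,-8,0,1.2]
    - [-0.1,0.1,-8,0,1.2]
  squeeze: 8

```text
clock: 10.7
position: [0.6257, -0.1242, 0.1793]
ee_rot: [2.357, 2.077, 0.001]
force: [-0.1, -0.0, 6.5]
width: 0.177
```

Request:
carry_out:
  plan:
    - [-0.6,0.05,0,0.1,1.2]
    - [-1.2,0.04,0,0.2,1.2]
    - [-1.8,-0.03,0,0.3,1.2]
    - [-2.39,-0.15,0,0.4,1.2]
    - [-2.97,-0.34,0,0.5,1.2]
    - [-3.52,-0.58,0,0.6,1.2]
    - [-4.05,-0.88,0,0.7,1.2]
    - [-4.39,-1.12,0,0.77,1.2]
    - [-4.39,-1.12,0,0.77,1.2]
    - [-4.39,-1.12,0,0.77,1.2]
    - [-4.39,-1.12,0,0.77,1.2]
  squeeze: 12

```text
clock: 11.8
position: [0.5821, -0.136, 0.1794]
ee_rot: [1.407, 2.808, 0.0]
force: [2.3, -4.4, -0.8]
width: 0.171
```

Request:
carry_out:
  plan:
    - [0,0,0,0,2.4]
    - [0,0,0,0,3.4]
    - [0,0,0,0,3.4]
    - [0,0,0,0,3.4]
    - [0,0,3,0,3.4]
    - [0,0,7,0,3.4]
    - [0,0,11,0,3.4]
    - [-5,3,12,0,3.4]
    - [-10,8,12,0,3.4]
    - [-15,12,12,0,3.4]
    - [-17,16,12,0,3.4]
    - [-17,19,12,0,3.4]
    - [-17,19,12,0,3.4]
    - [-17,19,12,0,3.4]

```text
clock: 13.2
position: [0.4113, 0.056, 0.2998]
ee_rot: [1.4, 2.81, 0.0]
force: [1.0, -0.5, 0.5]
width: 0.372
```

```bash
python3 mm.py 5; python3 - <<'E'
from h import *
for n in("top","scene"):
    f=np.load(f"pics/{n}5.npz"); P=cloud(n,f["d"]); X,Y,Z=np.moveaxis(P,-1,0)
    # pipe axis from top ridge: median y of pixels near the ridge per x slice, excluding lever
    S=cv2.cvtColor(f["im"],cv2.COLOR_RGB2HSV)[...,1]; a=[]
    for x in np.arange(.585,.68,.01):
        m=(abs(X-x)<.006)&(Z>.075)&(Z<.112)&(S>90)&(abs(Y+.185)<.03)
        if m.sum()>4: i=Z[m]; a.append((x,Y[m][i>i.max()-.004].mean()))
    a=np.array(a); p=np.polyfit(a[:,0],a[:,1],1); print(n,"pipe yaw",np.degrees(np.arctan(p[0])),"y at .6175",np.polyval(p,.6175))
    m=(Z>.02)&(Z<.05)
E
```

```text
top 155 face [ 471.1 -165. ] [44. 89.] 86.8 slopes deg [14.4 -1.2] z at centre 0.08968688990838035 n-offset 0.027589611334460754
  sleeve 72 [ 0.5777 -0.133 ] pca 127.0 from pivot 127.9
scene 214 face [ 470.1 -166.7] [42.  86.9] 88.6 slopes deg [15.7 -0.9] z at centre 0.09307336310383432 n-offset 0.028731004485228452
  sleeve 94 [ 0.5792 -0.1341] pca 126.8 from pivot 127.6
top pipe yaw -6.927281865421189 y at .6175 -0.184518119748194
scene pipe yaw -7.917935610224155 y at .6175 -0.18821553839525787
```

View pics/s5.png

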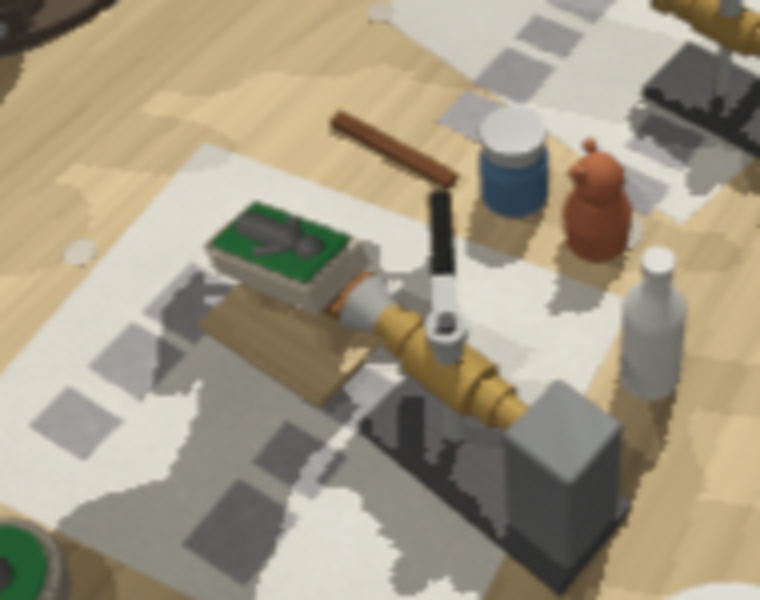

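The lever stands at about 127.3° and the pipe's yaw is about -7.4°, which gives roughly 0.78 rad. The mould is flat and centred, and the bystanders stand where they were.

```bash
python3 -c "
from cell import arm
print(arm.observe()['force']); print(arm.sign_off())"
```

```text
[ 1.00644918 -0.95496845  0.46086973]
the job is handed in; nothing more can be done
None
```

I laid the long mould half on the sloped rest, then gripped the air lever and turned it to half open. The job is handed in at about 13 s of the 51 s allowed, and no verdict was reported.

- **Mould:** it lies face up and let go. Its centre measures about 2 mm off the board's centre both along and across, and under 1 mm off the board's surface. The tilt measured 14–16° against the board's 16°, and the yaw is within about 2° of the board's. One earlier top-view reading put the face about 11 mm off and at an odd angle. It had few pixels, probably because the arm was in the way, and the clear top view afterwards agreed with the scene camera.
- **Air lever:** it stands at about 0.78 rad, from the lever's direction of about 127.3° and the pipe's yaw of about -7.4°. The pipe's yaw read -6.9° from one camera and -7.9° from the other, so the figure is good to about ±0.03 rad. The tool turned the lever only 0.77 rad from its near-shut start, so it stayed far below the 1.15 rad limit.
- **Everything else:** in the last picture, the glue, paint jar, bear and modelling stick stand where they were. I did not measure the spare lever again, nor check the wax jar, mix cup and round mould closely. The robot did not work near them except to pick up the mould in front of the spare valve. The arm was clear of everything when I handed the job in.

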